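# Tip the green wash case out of the acrylic box

## Robot

A 6-joint arm with a two-finger parallel gripper is mounted at the origin on the work surface. World frame = base frame: x ahead of the robot, y to its left, z up, the work surface at z = 0. Lengths are in mm, angles in rad, forces in N, time in s.
With the tool pointing down it reaches from about 300 to 775 mm from the base axis. Payload 14.6 kg.
Tool frame: the origin (TCP) lies on the centre line of the jaws, within the pads' length; the fingertips stand 8 mm ahead of it and the grasp point (between the pads) lies 11 mm behind it; z points along the fingers, y is the direction in which the jaws open and shut (so a half turn about z gives the same grasp; the last joint's range is limited). The gripper opens to 94 mm and grips with 3 to 60 N. Pads are 16 mm wide; open, the fingers measure 119 mm over their backs; the gripper's body (75 mm by 177 mm) begins 78 mm behind the grasp point.
Start: joints at [-1.22, 0.3, 1.521, -0, 1.321, -0.067], TCP at [223.155, -502.684, 213.446] pointing down, gripper open.
Joint ranges: [-3.03, 3.03], [-0.79, 2.21], [0.23, 2.52], [-1.04, 4.18], [0, 3.07], [-2.55, 2.55]. Speed limits (rad/s): [2.22, 2.22, 2.57, 3.14, 3.14, 3.14].

## Interface

Orientations are given as [roll, pitch, yaw] about the fixed x, y, z axes, in that order (R = Rz(yaw) Ry(pitch) Rx(roll)).
In Python, from cell import read_state, cams, manip gives the robot as it stands.
- The arm moves only by the shell command python3 -m handwheel 'ROWS' [OPENING] [FORCE]. ROWS is JSON, a list of rows, each a list of 4 numbers: the shift along the tool's x, y, z in m, then the turn about the tool's z in degrees. In form: [[dx, dy, dz, turn], ...]. A call has 1 to 5 rows; each row is the pose to reach, as a shift and turn from the pose measured when the call began, along the tool's axes at that moment; what a row does not reach only later rows make up. A row lasts 1/8 s, in which the tool goes at most 62.5 mm and 10.7 degrees, less where a joint would pass 70% of its speed; a pose out of reach is approached as far as the arm can. A call with a gripper value outside its range is refused whole. OPENING is the closure, from 0 (fully open) to 1 (shut), set as the call begins (- or left out, the last holds). The fingers move at their own pace and stop on an object; FORCE is the grip in N (left out, the last holds). Time passes only in rows, so rows that repeat a pose let the fingers close. It gives the time, the measured TCP pose, the force and the opening at its end, in the units of the state.
- read_state(): the state, without advancing time (a new reading comes with each control period).
- cams.camera(name): name is "scene" or "top" or "wrist"; returns the picture (384x512x3 uint8, red, green, blue); there is no depth.
- cams.get_calibration(name): a dict with "vertical_fov" (degrees; the focal length in pixels is half the picture's height over the tangent of half this angle, whatever the lens; pixels are square), "cx", "cy" (the principal point, pixels), "R" (3x3) and "t" (3): a world point X has camera coordinates R X + t. Camera axes: x right, y down, z forward; pixel columns grow to the right and rows downward; lengths in mm; the calibration is good to about 2 mm. A picture is of the moment at which its call begins: read the wrist's pose just before it. get_calibration takes no time and is no camera call; for the wrist camera it gives the pose at the moment of the call.
- manip.sign_off(): hands the job in, once; it reports no verdict.
The state is a dict: "clock": time; "joints": joint angles; "qd": joint speeds; "effort": joint torques, N m; "eef_pos": TCP position; "eef_rot": TCP orientation; "wrist_force": force on the tool from outside, world axes, zero at the start; "moment": the same for the moment, N m; "finger_gap": finger opening in mm.
Only numpy, scipy, OpenCV 4.12 (cv2) and the standard library are available. Lean on these libraries where they do the work, as an engineer would, in place of code of your own. Each camera call takes 0.05 s, during which the arm holds its last target. There are 200 camera calls.

## Task

Three wash cases stand packed side by side like books in the clear acrylic box. Tip the green one forward by its top edge until it leans by itself on the box's open door, then grip it by its sides near the spine, lift it out and stand it upright in the middle of the cork mat. Leave the blue and white cases standing in the box and do not disturb the pink cup or the glass jar.

Things in the scene. Friction and masses are not known exactly. Their poses are not given: they have to be found in the camera images.
- case_green: Green wash case to take out: closed hard box 76 (x) x 44 (y, thickness) x 180 (z, height) mm, 0.2-0.35 kg. Origin: centre of underside; z to its top, -x to its spine at the box's open front. 2 mm free on each side: no room for fingers. Free air behind its upper 115 mm. Tipped about its lower front edge it balances at 23 degrees, then falls onto the door and stays leaning at 30 to 34.
- case_blue: Bystander: blue wash case, same size and axes as the green one, loose, standing in another slot of the box.
- case_white: Bystander: white wash case, same size and axes as the green one, loose, standing in another slot of the box.
- box: Fixed clear acrylic box without lid. Origin: centre of its base on the shelf top; open front to -x. Floor top at z 5 mm; side walls 110 mm high, inner faces at y -70 and +70 mm; back wall x 41 to 45 mm, only 65 mm high. Three slots centred at y -46, 0 and +46 mm; the cases stand centred in x (within 2 mm), in any order, their axes parallel to the box's.
- door_top (a point): Middle of the upper edge of the box's small clear front door, 138 mm wide, 90 mm high. It is hinged at the box floor's front edge (box x -41 mm) and rigidly stopped open, leaning outwards 30 degrees from vertical: this edge is at box x -86 mm, z 83 mm. It does not move; the tipped case lies against it.
- mat: Fixed flat cork drip mat, 160 x 160 x 6 mm. Origin: centre of its underside on the shelf top; top face at z 6 mm.
- cup: Bystander: pink plastic cup, 72 mm across the rim, 90 mm high, loose and empty. Origin: centre of its underside.
- jar: Bystander: closed round glass jar with a steel lid, 72 mm across, 85 mm high, loose. Origin: centre of its underside.
Mind the look-alikes: they are no part of the job. Several things have the shape of the case_green; the one meant has the colours described above. Several things look just like the mat: the one meant starts nearest to the robot's base.

How it is judged (in metres and radians):
On the way:
1. the green case, its foot still in the box, is tipped forward and leans on the open door, released (angle between case_green's own z axis and vertical between 0.45 and 0.75 rad and distance between case_green and box below 0.085 m and contact force between case_green and box above 0.5 N and contact force between case_green and the fingers below 0.3 N), for 0.2 s.
At the end, for the whole second after the job is handed in: The green case stands upright (within 10 degrees) and at rest on the cork mat, its centre within 30 mm of the mat's centre; the blue and white cases stand upright (within 10 degrees) within 25 mm of where they were; the cup and the jar stand within 30 mm of where they were (angle between each of case_green, case_blue, case_white, cup, jar's own z axis and vertical below 0.17 rad and horizontal distance between case_green and mat below 0.03 m and height (world z) of case_green below 0.012 m and linear speed of case_green below 0.02 m/s and contact force between case_green and mat above 0.5 N and distance of each of case_blue, case_white from where it was at the start of the episode below 0.025 m and distance of each of cup, jar from where it was at the start of the episode below 0.03 m); the robot touches nothing.
It fails at once if the blue or white case is tipped more than 20 degrees (angle between any of case_blue, case_white's own z axis and vertical above 0.35 rad).
It fails at once if the cup or the jar is tipped more than 20 degrees (angle between any of cup, jar's own z axis and vertical above 0.35 rad).
It also fails if it takes over 58 s, if anything falls off the work surface, if the arm or the gripper's body presses on something with over 40 N, if the wrist force passes 120 N, or if a joint passes its speed limit or range.

## Working session

There is one attempt and no reset: what is moved stays moved. The work goes in short steps, Python scripts to look and compute and a shell command to move; the robot and the scene stay as the last step left them, time stands still between calls to the robot, and variables do not carry over. Pictures are saved under pics/ and viewed, about 8 in all and at most 12, crops included, and the job is handed in when it is done.

```bash
mkdir -p pics; ls; python3 - <<'E'
from cell import read_state,cams
import cv2,numpy as np
s=read_state();print({k:np.round(v,3) for k,v in s.items()})
for n in("scene","top"):
    im=cams.camera(n);cv2.imwrite(f"pics/{n}0.png",im[...,::-1]);c=cams.get_calibration(n);print(n,c)
E
```

```text
pics
{'clock': np.float64(0.0), 'joints': array([-1.22 ,  0.301,  1.522, -0.   ,  1.321, -0.067]), 'qd': array([-0.   , -0.001,  0.   ,  0.001, -0.001,  0.   ]), 'effort': array([-1.0000e-03, -5.3181e+01, -3.5274e+01,  7.1000e-02,  2.4000e-02,
       -0.0000e+00]), 'eef_pos': array([ 223.08 , -502.448,  212.859]), 'eef_rot': array([-3.14 , -0.   ,  0.418]), 'wrist_force': array([ 0.255, -0.185,  0.192]), 'moment': array([ 0.001, -0.008, -0.037]), 'finger_gap': np.float64(93.895)}
scene {'vertical_fov': 51.084003606918465, 'cx': 250.70979301089758, 'cy': 188.6696100564868, 'R': array([[ 0.30982839,  0.95079162,  0.00129247],
       [ 0.80198382, -0.26060669, -0.53749986],
       [-0.51071354,  0.16756926, -0.84326285]]), 't': array([ -59.07333263, -444.24274366, 1781.9101434 ])}
top {'vertical_fov': 47.00391377592263, 'cx': 260.632747417504, 'cy': 190.8127688199851, 'R': array([[ 0.00871072, -0.99995047, -0.00481422],
       [-0.99104121, -0.00799126, -0.13331713],
       [ 0.13327205,  0.00593238, -0.99106174]]), 't': array([-128.2729473 ,  566.1145345 , 1382.01034405])}
```

View pics/scene0.png

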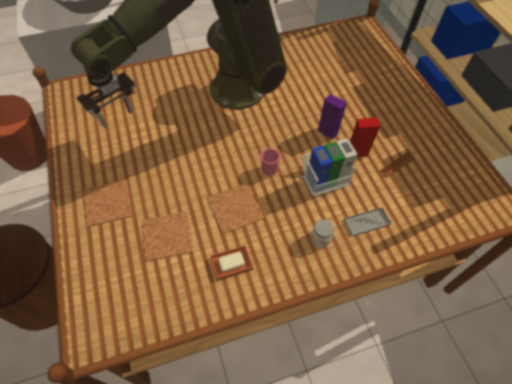

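View pics/top0.png

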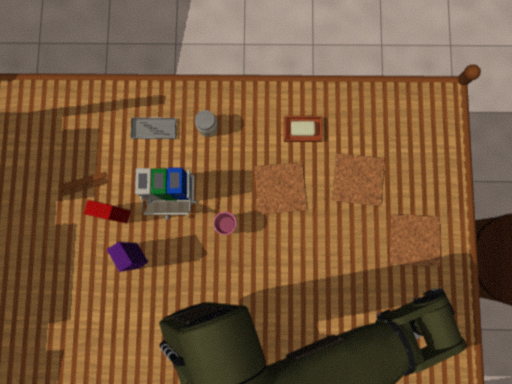

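The green case is in the middle slot, at top-view pixel (160,182). The blue case is on its right and the white on its left, with the door facing the robot at about row 208. There are three mats, centred near (279,187), (360,179) and (415,239).

```bash
cat > h.py <<'E'
import numpy as np,cv2
from cell import read_state,cams
def K(c):
    f=192/np.tan(np.radians(c["vertical_fov"])/2);return f,c["cx"],c["cy"]
def ray(c,u,v):
    f,cx,cy=K(c);R=np.array(c["R"]);t=np.array(c["t"])
    return -R.T@t,R.T@np.array([(u-cx)/f,(v-cy)/f,1])
def pix(c,u,v,z):
    o,d=ray(c,u,v);return np.round(o+d*(z-o[2])/d[2],1)
def proj(c,X):
    f,cx,cy=K(c);p=np.array(c["R"])@np.array(X)+c["t"];return np.round([cx+f*p[0]/p[2],cy+f*p[1]/p[2]],1)
E
python3 - <<'E'
from h import *
c=cams.get_calibration("top")
for m in [(279,187),(360,179),(415,239)]:
    p=pix(c,*m,6);print(m,p,np.hypot(*p[:2]))
im=cv2.imread("pics/top0.png")
a=cv2.resize(im[155:255,115:245],None,fx=6,fy=6,interpolation=cv2.INTER_CUBIC)
cv2.imwrite("pics/topc.png",a)
E
```

```text
(279, 187) [ 584.6 -183.7    6. ] 612.7828734551905
(360, 179) [ 613.3 -450.5    6. ] 760.9777526314418
(415, 239) [ 418.2 -624.     6. ] 751.177236076813
```

View pics/topc.png

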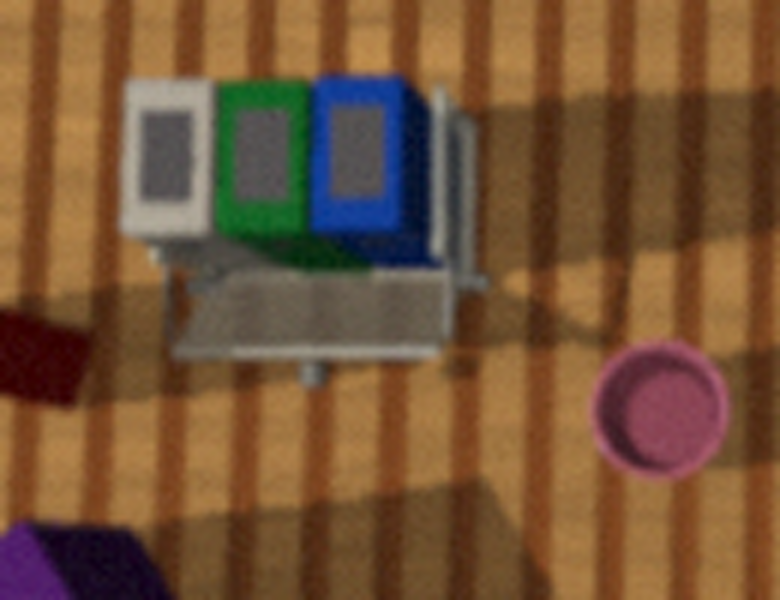

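Crop: the green top's corners are about (219,80), (312,79), (307,235), (216,236). The door's upper edge runs from (172,352) to (438,352), and the cup rim is centred at (661,409).

```bash
python3 - <<'E'
from h import *
c=cams.get_calibration("top")
g=lambda u,v,z:pix(c,115+u/6-.42,155+v/6-.42,z)
for n,p,z in [("gBL",(218,80),185),("gBR",(313,79),185),("gFR",(307,235),185),("gFL",(216,236),185),("bBR",(403,76),185),("bFR",(402,234),185),("wBL",(127,82),185),("wFL",(124,236),185),("dL",(172,352),83),("dR",(438,352),83),("cup",(661,409),90)]:print(n,g(*p,z))
s=cams.get_calibration("scene")
x=cv2.imread("pics/scene0.png")
# mat corners in top by eye + colour
im=cv2.imread("pics/top0.png");hs=cv2.cvtColor(im,cv2.COLOR_BGR2HSV)
a=cv2.resize(im[150:225,240:320],None,fx=7,fy=7,interpolation=cv2.INTER_CUBIC)
b=cv2.resize(x[125:205,255:400],None,fx=5,fy=5,interpolation=cv2.INTER_CUBIC)
cv2.imwrite("pics/m.png",a);cv2.imwrite("pics/sc.png",b)
print(pix(c,205,115,85))
E
```

```text
gBL [611.8 194.6 185. ]
gBR [612.7 148.6 185. ]
gFR [536.6 148.7 185. ]
gFL [535.8 192.4 185. ]
bBR [614.5 105.1 185. ]
bFR [537.5 103.1 185. ]
wBL [610.5 238.6 185. ]
wFL [535.4 236.6 185. ]
dL [488.1 238.8  83. ]
dR [489.2 101.5  83. ]
cup [460.4 -14.6  90. ]
[802.8  55.4  85. ]
```

View pics/m.png

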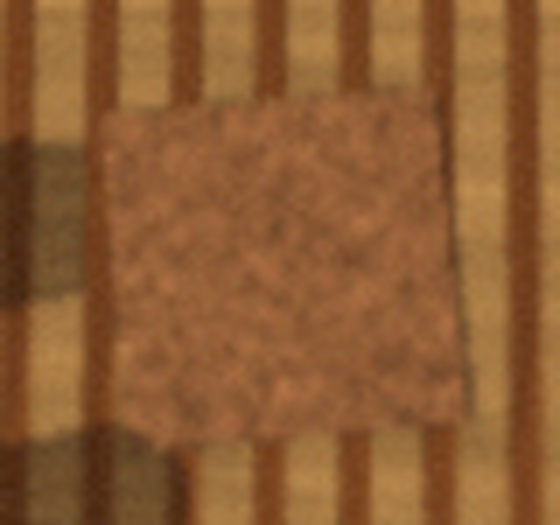

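View pics/sc.png

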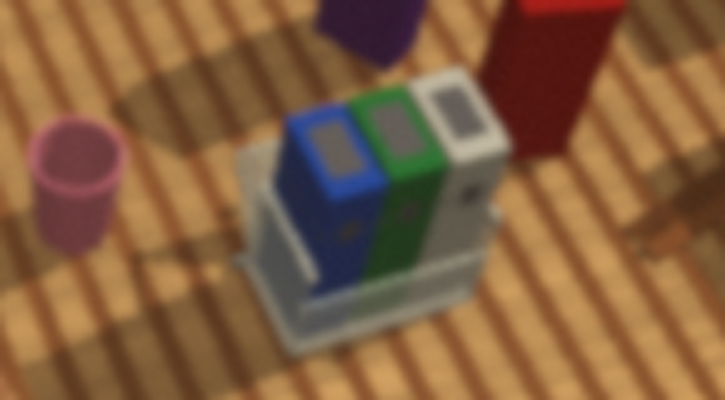

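The box lies at about (574.5, 170.5) with a yaw of about 0.01 and its door edge at x≈488, which matches the given geometry. The mat is at about (582,-186). I'll move behind the green case with the fingers shut.

```bash
python3 -m handwheel '[[0.654,-0.446,-0.03,0],[0.654,-0.446,-0.03,0],[0.654,-0.446,-0.03,0],[0.654,-0.446,-0.03,0],[0.654,-0.446,-0.03,0]]' 1 20
```

```text
clock: 0.72
eef_pos: [388.1, -235.3, 225.3]
eef_rot: [-3.141, -0.0, 0.418]
wrist_force: [1.1, -1.4, 0.3]
finger_gap: 47.5
```

```bash
python3 -m handwheel '[[0.395,-0.269,-0.01,23],[0.395,-0.269,-0.01,23],[0.395,-0.269,-0.01,23],[0.395,-0.269,-0.01,23],[0.395,-0.269,-0.01,23]]'
```

```text
clock: 1.35
eef_pos: [543.2, 14.2, 231.5]
eef_rot: [-3.141, 0.001, 0.016]
wrist_force: [-0.1, -1.5, 0.1]
finger_gap: 0.7
```

```bash
python3 -m handwheel '[[0.099,-0.155,0,0],[0.099,-0.155,0,0],[0.099,-0.155,0,0],[0.099,-0.155,0,0],[0.099,-0.155,0,0]]' && python3 - <<'E'
from h import *
s=read_state();print(s["eef_pos"],s["eef_rot"])
im=cams.camera("wrist");c=cams.get_calibration("wrist");print(c)
cv2.imwrite("pics/w1.png",im[...,::-1])
E
```

```text
clock: 1.98
eef_pos: [639.4, 170.3, 231.1]
eef_rot: [-3.141, 0.001, 0.016]
wrist_force: [0.9, -0.4, 0.9]
finger_gap: 1.0
[639.41437277 170.32677508 231.07038246] [-3.14104469e+00  1.47222613e-03  1.62225585e-02]
{'vertical_fov': 68.38176515563859, 'cx': 253.9212162151224, 'cy': 193.67771113646504, 'R': array([[ 0.01556115, -0.99987626, -0.00230387],
       [-0.96713558, -0.01563635,  0.25377997],
       [-0.2537846 , -0.00172096, -0.96725923]]), 't': array([160.88138865, 589.59521084, 571.29823689])}
```

View pics/w1.png

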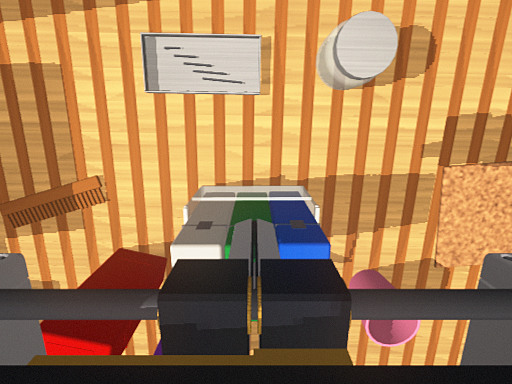

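The wrist view shows the closed fingers (~(255,235)) behind the green case. The rear corners of the green top are at about (231,229) and (272,229).

```bash
python3 - <<'E'
from h import *
c=cams.get_calibration("wrist")
for p in [(231,229),(272,229),(182,230),(320,229)]:print(pix(c,*p,185))
im=cv2.imread("pics/w1.png")
cv2.imwrite("pics/w1c.png",cv2.resize(im[175:275,165:335],None,fx=4.5,fy=4.5,interpolation=cv2.INTER_CUBIC))
E
```

```text
[625.  189.1 185. ]
[625.5 155.3 185. ]
[623.4 229.7 185. ]
[626.2 115.7 185. ]
```

View pics/w1c.png

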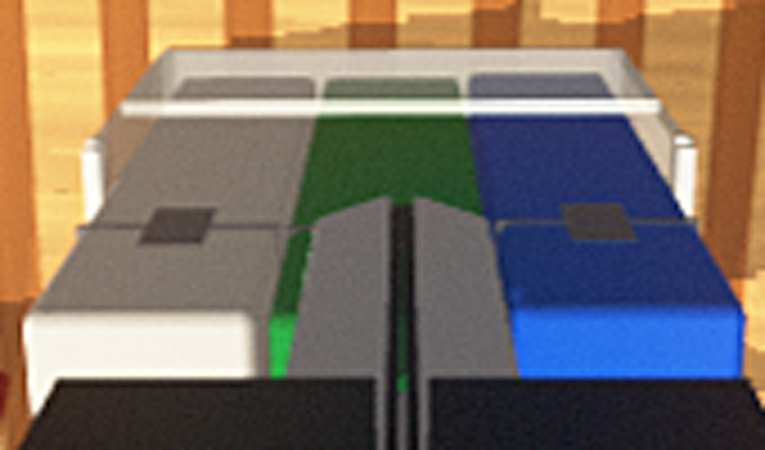

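```bash
python3 - <<'E'
from h import *
c=cams.get_calibration("wrist")
for p in [(27,312),(252,312),(268,312),(512,307),(742,307)]:print(pix(c,165+p[0]/4.5-.4,175+p[1]/4.5-.4,185))
E
```

```text
[610.7 239.8 185. ]
[611.4 197.9 185. ]
[611.5 194.9 185. ]
[613.2 149.6 185. ]
[614.  106.8 185. ]
```

The rear edge is at x≈612 and the green centre at y≈172, with a box yaw of about 0.02. Now I'll descend behind the case.

```bash
python3 -m handwheel '[[0,-0.002,0.045,0],[0,-0.002,0.047,0],[-0.015,-0.002,0.047,0],[-0.018,-0.0015,0.047,0]]'
python3 -m handwheel '[[-0.01,0,0,0],[-0.02,0.0,0,0],[-0.03,0.0005,0,0],[-0.03,0.0005,0,0]]'
```

```text
clock: 2.52
eef_pos: [621.3, 170.5, 186.8]
eef_rot: [-3.14, -0.001, 0.015]
wrist_force: [-0.8, -0.4, 0.4]
finger_gap: 0.6
clock: 3.02
eef_pos: [590.8, 169.6, 187.0]
eef_rot: [-3.14, -0.001, 0.015]
wrist_force: [0.6, 0.2, -0.4]
finger_gap: 0.4
```

```bash
python3 -m handwheel '[[-0.01,-0.001,0,0],[-0.02,-0.001,0,0],[-0.029,-0.001,0,0],[-0.036,-0.001,0,0],[-0.041,-0.001,0,0]]'
python3 -m handwheel '[[-0.003,0,0,0],[-0.006,0,0,0],[-0.006,0,0,0]]'
python3 - <<'E'
from h import *
im=np.hstack([cams.camera("scene")[110:220,240:400],cams.camera("top")[150:260,90:250]])
cv2.imwrite("pics/p1.png",cv2.resize(im[...,::-1],None,fx=2.5,fy=2.5,interpolation=cv2.INTER_CUBIC))
E
```

```text
clock: 3.65
eef_pos: [549.4, 170.0, 187.0]
eef_rot: [-3.14, -0.001, 0.015]
wrist_force: [1.0, -0.2, 0.6]
finger_gap: 0.2
clock: 4.03
eef_pos: [543.3, 169.9, 187.0]
eef_rot: [-3.14, -0.001, 0.015]
wrist_force: [0.6, 0.1, 0.2]
finger_gap: 0.6
```

View pics/p1.png

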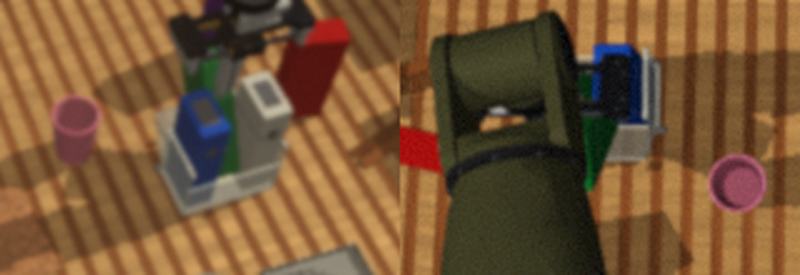

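The green case has tipped forward in both views (left half about (205,75)), and blue and white still stand. I'll nudge a little further, back off, and rise to look.

```bash
python3 -m handwheel '[[-0.005,0,0,0],[-0.005,0,0,0],[0.015,0,0,0],[0.015,0,-0.06,0],[0.015,0,-0.12,0]]' 
python3 -m handwheel '[[0,0,-0.06,0],[0.06,0,-0.1,0],[0.08,0,-0.1,0],[0.08,0,-0.1,0]]' 0
python3 - <<'E'
from h import *
im=cams.camera("wrist");cv2.imwrite("pics/w2.png",im[...,::-1])
im=cams.camera("scene")[110:220,240:400]
cv2.imwrite("pics/s2.png",cv2.resize(im[...,::-1],None,fx=3.2,fy=3.2,interpolation=cv2.INTER_CUBIC))
a=cv2.imread("pics/w2.png");b=cv2.imread("pics/s2.png")
cv2.imwrite("pics/p2.png",np.vstack([a[:, :512][:, :],b][0:1]+[b]) if 0 else np.vstack([a[60:300],b]))
np.save("c2.npy",cams.get_calibration("wrist"),allow_pickle=True)
E
```

```text
clock: 4.75
eef_pos: [558.1, 169.9, 308.3]
eef_rot: [-3.141, -0.0, 0.015]
wrist_force: [-0.1, -0.3, 0.7]
finger_gap: 0.5
clock: 5.25
eef_pos: [639.7, 170.8, 406.6]
eef_rot: [-3.141, 0.002, 0.014]
wrist_force: [-0.3, 0.2, -0.4]
finger_gap: 37.0
```

View pics/p2.png

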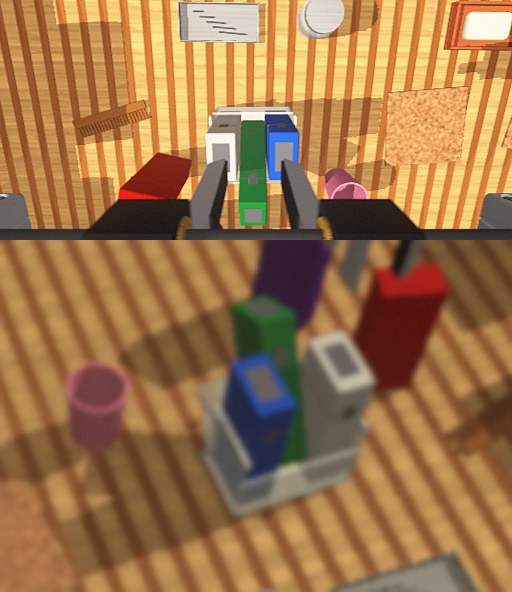

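The green case leans by itself on the door. In the wrist view its top face covers about x 240–266 and rows 263–284 of the full picture. Blue and white are upright.

```bash
python3 - <<'E'
from h import *
c=np.load("c2.npy",allow_pickle=True).item()
for p in [(240,263),(266,263)]:print("rear top",pix(c,*p,202))
for p in [(239,284),(266,284)]:print("front top",pix(c,*p,159))
for p in [(384,153),(467,147),(461,222),(384,225)]:print("mat",pix(c,*p,6))
for a in (30,32,34):
  s,k=np.sin(np.radians(a)),np.cos(np.radians(a))
  for q in((76,180),(0,180)):
    X=[536+q[0]*k-q[1]*s,171,5+q[0]*s+q[1]*k];print(a,q,np.round(X),proj(c,X))
E
```

```text
rear top [506.1 190.6 202. ]
rear top [506.8 152.2 202. ]
front top [443.8 194.2 159. ]
front top [444.5 148.9 159. ]
mat [649.7 -89.9   6. ]
mat [ 664.2 -254.7    6. ]
mat [ 504.8 -274.8    6. ]
mat [ 495.3 -110.4    6. ]
30 (76, 180) [512. 171. 199.] [253.3 258.7]
30 (0, 180) [446. 171. 161.] [252.9 283.7]
32 (76, 180) [505. 171. 198.] [253.3 262.5]
32 (0, 180) [441. 171. 158.] [252.8 285.4]
34 (76, 180) [498. 171. 197.] [253.2 266.2]
34 (0, 180) [435. 171. 154.] [252.8 287. ]
```

```bash
python3 -m handwheel '[[-0.06,0,0,0],[-0.12,0,0.03,0],[-0.14,-0.002,0.08,0],[-0.14,-0.002,0.1,0],[-0.14,-0.002,0.1,0]]' 0
python3 -m handwheel '[[0,0,0.06,0],[0,0,0.12,0],[0,0,0.17,0],[0,0,0.187,0],[0,0,0.187,0]]' 0
```

```text
clock: 5.98
eef_pos: [496.2, 171.0, 307.3]
eef_rot: [-3.141, 0.002, 0.016]
wrist_force: [0.6, -0.3, 0.8]
finger_gap: 93.0
clock: 6.6
eef_pos: [496.4, 171.2, 121.4]
eef_rot: [-3.141, 0.001, 0.015]
wrist_force: [0.3, 1.5, 0.2]
finger_gap: 93.9
```

```bash
python3 -m handwheel '[[0.003,0,0.001,0],[0.003,0,0.001,0],[0.003,0,0.001,0],[0.003,0,0.001,0],[0.003,0,0.001,0]]' 1 25
python3 -m handwheel '[[0,0,0,0],[0,0,0,0],[0,0,-0.005,0],[0,0,-0.015,0],[0,0,-0.03,0]]'
```

```text
clock: 7.22
eef_pos: [499.4, 171.2, 120.5]
eef_rot: [-3.141, 0.001, 0.015]
wrist_force: [-0.1, -0.6, -0.5]
finger_gap: 47.5
clock: 7.85
eef_pos: [499.4, 171.2, 151.3]
eef_rot: [-3.141, 0.002, 0.015]
wrist_force: [0.4, 0.7, -1.9]
finger_gap: 44.0
```

Gripped, with the gap at 44 mm. Lifting now.

```bash
python3 -m handwheel '[[0,0,-0.03,0],[0,0,-0.06,0],[-0.005,0,-0.1,0],[-0.01,0,-0.14,0],[-0.01,0,-0.17,0]]'
python3 -m handwheel '[[-0.02,0,-0.03,0],[-0.02,0,-0.04,0],[-0.02,0,-0.04,0]]'
python3 - <<'E'
from h import *
a=cams.camera("scene")[60:220,200:410];b=cams.camera("wrist")
cv2.imwrite("pics/p3.png",np.vstack([cv2.resize(a,(512,390),interpolation=cv2.INTER_CUBIC),b[190:384]])[...,::-1])
E
```

```text
clock: 8.48
eef_pos: [489.3, 170.9, 324.4]
eef_rot: [-3.14, -0.001, 0.016]
wrist_force: [-0.3, 0.3, -2.0]
finger_gap: 44.1
clock: 8.85
eef_pos: [469.4, 170.6, 364.7]
eef_rot: [-3.14, -0.002, 0.016]
wrist_force: [0.9, 0.1, -3.1]
finger_gap: 43.8
```

View pics/p3.png

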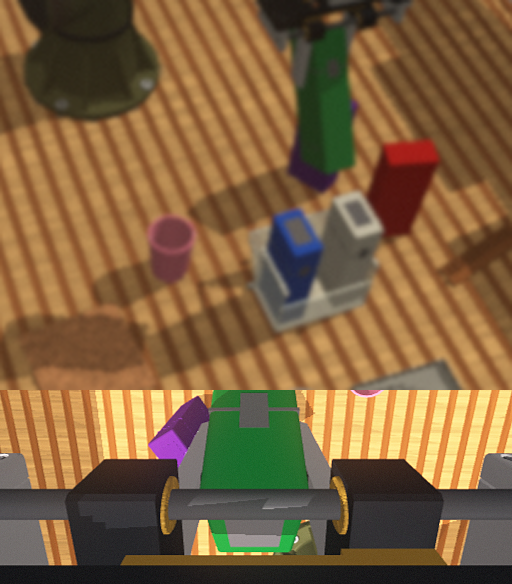

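```bash
python3 - <<'E'
from h import *
s=read_state();c=cams.get_calibration("wrist")
im=cams.camera("wrist");cv2.imwrite("pics/w3.png",im[...,::-1])
P=np.array(s["eef_pos"])+[0,0,11]
hs=cv2.cvtColor(im,cv2.COLOR_RGB2HSV);g=(hs[...,0]>50)&(hs[...,0]<75)&(hs[...,1]>120)
print("green rows",np.where(g[:,245:265].sum(1)>8)[0][[0,-1]])
for a in (-5,0,5,10,15,20,25,31.5):
  A=np.radians(a);k,sn=np.cos(A),np.sin(A);o=[]
  for q in((76,0),(76,180),(0,180)):
    d=np.array(q)-[34,125];o.append(proj(c,P+[d[0]*k-d[1]*sn,0,d[0]*sn+d[1]*k])[1])
  print(a,o)
E
```

```text
green rows [ 85 351]
-5 [np.float64(162.2), np.float64(188.7), np.float64(357.8)]
0 [np.float64(151.7), np.float64(202.6), np.float64(361.7)]
5 [np.float64(141.2), np.float64(217.6), np.float64(364.2)]
10 [np.float64(130.6), np.float64(233.4), np.float64(365.3)]
15 [np.float64(120.0), np.float64(249.7), np.float64(365.3)]
20 [np.float64(109.2), np.float64(266.2), np.float64(364.1)]
25 [np.float64(98.4), np.float64(282.5), np.float64(362.0)]
31.5 [np.float64(84.2), np.float64(302.7), np.float64(358.0)]
```

The case is held rigidly at about 31.5° lean: its bottom rear edge is at row 85, as predicted. I'll carry it over the mat and right it against the mat with a loosened grip.

```bash
python3 -m handwheel '[[0.004,0.04,0,0],[0.01,0.09,0,0],[0.016,0.14,0,0],[0.021,0.19,0.0,0],[0.026,0.24,0.0,0]]'
python3 -m handwheel '[[0.005,0.05,0,0],[0.008,0.095,0.02,0],[0.012,0.115,0.06,0],[0.012,0.12,0.1,0],[0.012,0.12,0.1,0]]'
```

```text
clock: 9.62
eef_pos: [499.0, -70.9, 361.8]
eef_rot: [-3.141, 0.003, 0.015]
wrist_force: [0.4, 0.8, -2.0]
finger_gap: 44.0
clock: 10.25
eef_pos: [511.5, -190.6, 258.4]
eef_rot: [-3.138, 0.009, 0.015]
wrist_force: [-0.1, 0.5, -2.3]
finger_gap: 43.9
```

```bash
python3 -m handwheel '[[-0.004,-0.0065,0.04,0],[-0.004,-0.0065,0.09,0],[-0.004,-0.0065,0.12,0],[-0.004,-0.0065,0.13,0],[-0.004,-0.0065,0.13,0]]'
python3 - <<'E'
from h import *
s=read_state();c=cams.get_calibration("wrist");print(s["eef_pos"],s["wrist_force"])
im=cams.camera("wrist")
t=cams.camera("scene")[110:270,190:400]
cv2.imwrite("pics/p4.png",np.vstack([im,cv2.resize(t,(282,215))[:, :] if 0 else np.pad(cv2.resize(t,(282,215)),((0,0),(0,230),(0,0)))])[...,::-1])
hs=cv2.cvtColor(im,cv2.COLOR_RGB2HSV);g=(hs[...,0]>50)&(hs[...,0]<75)&(hs[...,1]>120)
print("green rows",np.where(g[:,245:265].sum(1)>8)[0][[0,-1]])
E
```

```text
clock: 10.88
eef_pos: [506.8, -183.7, 129.7]
eef_rot: [-3.138, 0.008, 0.015]
wrist_force: [0.2, 0.2, -2.1]
finger_gap: 43.6
[ 506.83170892 -183.69226203  129.69522034] [ 0.21355528  0.15923022 -2.08584902]
green rows [ 85 351]
```

View pics/p4.png

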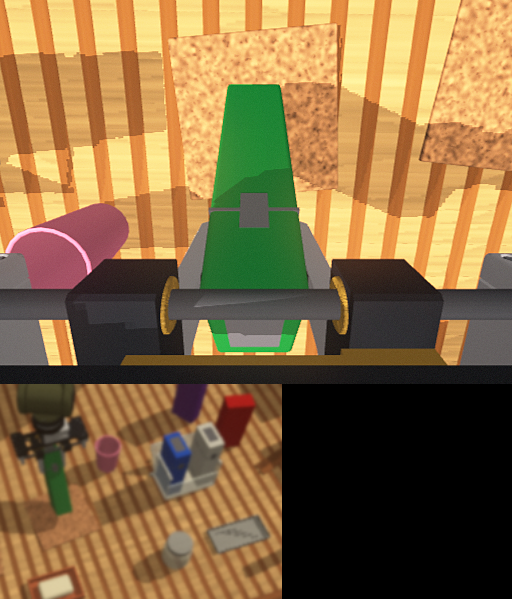

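In the wrist view the mat's corners are at about (168,37), (338,23), (188,197) and (342,188), with the case over it. The cup at (50,260) is clear. Next I'll check the mat centre and touch down.

```bash
python3 - <<'E'
from h import *
c=cams.get_calibration("wrist")
q=[pix(c,*p,6) for p in [(168,37),(338,23),(188,197),(342,188)]];print(q,np.mean(q,0))
E
python3 -m handwheel '[[0,0,0.005,0],[0,0,0.008,0],[0,0,0.008,0]]'
python3 -m handwheel '[[0,0,0.002,0],[0,0,0.002,0]]'
python3 -m handwheel '[[0,0,0.001,0],[0,0,0.001,0]]'
```

```text
[array([653.7, -99.6,   6. ]), array([ 667.6, -258.7,    6. ]), array([ 497. , -111.3,    6. ]), array([ 509.8, -277.5,    6. ])] [ 582.025 -186.775    6.   ]
clock: 11.35
eef_pos: [506.9, -183.8, 122.2]
eef_rot: [-3.139, 0.007, 0.015]
wrist_force: [0.6, 0.2, -1.7]
finger_gap: 44.1
clock: 11.6
eef_pos: [507.1, -183.9, 121.4]
eef_rot: [-3.139, 0.006, 0.015]
wrist_force: [-5.3, 2.0, 10.1]
finger_gap: 44.2
clock: 11.85
eef_pos: [507.2, -184.0, 121.4]
eef_rot: [-3.139, 0.006, 0.015]
wrist_force: [-6.1, 1.5, 8.6]
finger_gap: 43.9
```

```bash
python3 -m handwheel '[[0,0,0,0],[0,0,0,0],[0.005,0,-0.001,0],[0.010,0,-0.002,0],[0.014,0,-0.003,0]]' 1 8
python3 - <<'E'
from h import *
s=read_state();print(s["wrist_force"],s["moment"])
im=cams.camera("wrist");hs=cv2.cvtColor(im,cv2.COLOR_RGB2HSV);g=(hs[...,0]>50)&(hs[...,0]<75)&(hs[...,1]>120)
print("green rows",np.where(g[:,245:265].sum(1)>8)[0][[0,-1]])
E
```

```text
clock: 12.48
eef_pos: [521.6, -183.7, 124.2]
eef_rot: [-3.139, 0.006, 0.015]
wrist_force: [-0.8, 0.7, -2.9]
finger_gap: 44.1
[-0.77323046  0.70207306 -2.89309239] [0.03661991 0.06475438 0.07076097]
green rows [ 86 352]
```

It did not rotate: the pads still held it at 8 N and the foot lifted. I'll go back to contact, loosen to the minimum, and push without rising.

```bash
python3 -m handwheel '[[-0.014,-0.0,0,0],[-0.014,0,0.003,0],[-0.014,0,0.004,0],[-0.014,0,0.004,0]]' 1 4
python3 -m handwheel '[[0.004,0,0,0],[0.009,0,-0.001,0],[0.014,0,-0.002,0]]' 1 3
python3 - <<'E'
from h import *
s=read_state();print(s["wrist_force"],s["moment"])
im=cams.camera("wrist");hs=cv2.cvtColor(im,cv2.COLOR_RGB2HSV);g=(hs[...,0]>50)&(hs[...,0]<75)&(hs[...,1]>120)
print("green rows",np.where(g[:,245:265].sum(1)>8)[0][[0,-1]])
E
```

```text
clock: 13.02
eef_pos: [508.0, -184.0, 120.9]
eef_rot: [-3.139, 0.005, 0.015]
wrist_force: [-2.5, 0.8, 4.6]
finger_gap: 44.0
clock: 13.4
eef_pos: [522.4, -183.7, 122.7]
eef_rot: [-3.139, 0.005, 0.015]
wrist_force: [-0.8, -0.6, -1.0]
finger_gap: 44.0
[-0.82626707 -0.56275389 -0.96451674] [ 0.20739734  0.1620207  -0.00240626]
green rows [103 288]
```

It is rotating now, at about 24°. Continuing along the arc.

```bash
python3 -m handwheel '[[0.006,0,-0.0005,0],[0.012,0,-0.001,0],[0.018,0,-0.001,0],[0.023,0,-0.001,0],[0.028,0,-0.001,0]]' 1 3
python3 - <<'E'
from h import *
s=read_state();print(s["wrist_force"])
im=cams.camera("wrist");hs=cv2.cvtColor(im,cv2.COLOR_RGB2HSV);g=(hs[...,0]>50)&(hs[...,0]<75)&(hs[...,1]>120)
print("green rows",np.where(g[:,245:265].sum(1)>8)[0][[0,-1]])
E
```

```text
clock: 14.08
eef_pos: [551.2, -183.3, 123.5]
eef_rot: [-3.14, 0.005, 0.015]
wrist_force: [-1.1, 0.3, -0.3]
finger_gap: 43.9
[-1.13767487  0.29759649 -0.29037173]
green rows [131 288]
```

```bash
python3 -m handwheel '[[0.005,0,0.0,0],[0.01,0,0.001,0],[0.015,0,0.002,0],[0.019,0,0.0025,0],[0.019,0,0.0025,0]]' 1 3
python3 - <<'E'
from h import *
s=read_state();print(s["wrist_force"])
im=cams.camera("wrist");hs=cv2.cvtColor(im,cv2.COLOR_RGB2HSV);g=(hs[...,0]>50)&(hs[...,0]<75)&(hs[...,1]>120)
print("green rows",np.where(g[:,245:265].sum(1)>8)[0][[0,-1]])
E
```

```text
clock: 14.75
eef_pos: [570.8, -183.0, 120.8]
eef_rot: [-3.14, 0.004, 0.015]
wrist_force: [1.1, 0.5, 0.1]
finger_gap: 44.2
[1.0613588  0.53416579 0.06219302]
green rows [150 288]
```

It is almost upright (row 150, about 1°). Releasing and retreating straight up, then a check picture.

```bash
python3 -m handwheel '[[0.001,0,0,0],[0.001,0,0,0],[0.001,0,0,0],[0.001,0,0,0],[0.001,0,0,0]]' 0
python3 -m handwheel '[[0,0,0,0],[0,0,-0.02,0],[0,0,-0.07,0],[0,0,-0.13,0],[0,0,-0.19,0]]' 0
python3 -m handwheel '[[-0.03,0,-0.06,0],[-0.08,0,-0.06,0],[-0.13,0.0,-0.06,0],[-0.16,0.0,-0.06,0],[-0.16,0.0,-0.06,0]]' 0
python3 - <<'E'
from h import *
w=cams.camera("wrist");np.save("cw.npy",cams.get_calibration("wrist"),allow_pickle=True)
t=cams.camera("top")[90:260,100:330];s=cams.camera("scene")[110:270,190:400]
cv2.imwrite("pics/f.png",np.vstack([w[:300],np.hstack([cv2.resize(t,(262,194)),cv2.resize(s,(250,190))[:194]] if 0 else [cv2.resize(t,(262,194)),cv2.resize(s,(250,194))])])[...,::-1])
E
```

```text
clock: 15.42
eef_pos: [571.6, -183.0, 120.8]
eef_rot: [-3.14, 0.004, 0.015]
wrist_force: [0.0, -0.3, -0.2]
finger_gap: 90.8
clock: 16.05
eef_pos: [572.2, -183.3, 312.8]
eef_rot: [-3.14, 0.004, 0.015]
wrist_force: [0.9, 0.3, -0.3]
finger_gap: 94.2
clock: 16.68
eef_pos: [411.3, -185.9, 374.5]
eef_rot: [-3.141, 0.003, 0.014]
wrist_force: [-0.5, 1.4, 0.2]
finger_gap: 93.8
```

View pics/f.png

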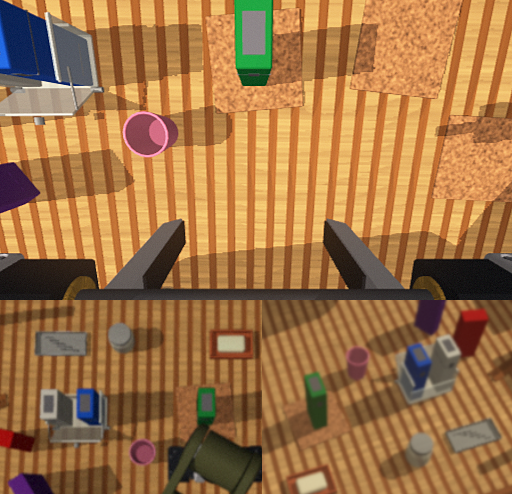

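The green case stands on the mat, with its front top edge at wrist pixels (235–271, 71) and its front foot at about (243–267, 85). Blue, white, cup and jar are still in place. One numerical check before handing in.

```bash
python3 - <<'E'
from h import *
c=np.load("cw.npy",allow_pickle=True).item()
print("top front",pix(c,235,71,186),pix(c,271,71,186),"foot",pix(c,242,85,6),pix(c,267,85,6))
print("mat near corners",pix(c,216,112,6),pix(c,303,104,6))
t=cams.get_calibration("top")
f=lambda u,v,z:pix(t,100+u*230/262,90+v*170/194,z)
print("green",f(207,402-300,186),"cup",f(143,452-300,90),"jar",f(120,332-300,85),"blue",f(87,400-300,185),"white",f(49,402-300,185))
print(read_state()["clock"])
E
```

```text
top front [ 540.2 -160.6  186. ] [ 540.8 -203.1  186. ] foot [ 544.3 -161.     6. ] [ 544.9 -205.8    6. ]
mat near corners [ 497.1 -113.4    6. ] [ 513.4 -272.2    6. ]
green [ 581. -185.  186.] cup [459.1 -17.1  90. ] jar [792.8  54.   85. ] blue [583.9 119.7 185. ] white [578.  216.1 185. ]
16.825
```

```bash
python3 -c "from cell import manip;print(manip.sign_off())"
```

```text
the job is handed in; nothing more can be done
None
```

I handed the job in at about 17 s on the robot's clock; no verdict is reported. I tipped the green case onto the open door and let go. Then I gripped its sides and lifted it out at its 31.5° lean. I stood it upright by pivoting it on the mat with a 3 N grip.

- **Righting:** the first try failed because the case did not turn in the pads at 8 N. The second, at 3 N, worked.
- **Green case:** the last pictures put its centre at about (581, -183), against a mat centre of about (582, -186). Its front top and foot edges agree to about 4 mm, so it is upright to 1–2°.
- **Other objects:** blue, white, cup and jar all look upright. Blue, white and jar read 5–11 mm from their first positions and the cup 3 mm. I put that down to the coarse final picture, about 3 mm per pixel, but I did not re-measure more closely. All are inside the limits.
- **Robot:** the fingers are open and clear of everything. The highest wrist force I read was about 12 N, at touch-down on the mat.

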